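# Re-pin the door stay of a slide-drying cabinet

## Robot

A 6-joint arm with a two-finger parallel gripper is mounted at the origin on the work surface. World frame = base frame: x ahead of the robot, y to its left, z up, the work surface at z = 0. Lengths are in m, angles in rad, forces in N, time in s.
With the tool pointing down it reaches from about 0.375 to 0.9 m from the base axis. Payload 3.1 kg.
Tool frame: the origin (TCP) lies between the finger pads; the fingertips stand 11 mm ahead of it and the grasp point (between the pads) lies 8 mm behind it; z points along the fingers, y is the line along which they close (so a half turn about z gives the same grasp; the last joint's range is limited). The gripper opens to 87 mm and grips with 3 to 60 N. Pads are 19 mm wide; open, the fingers measure 117 mm over their backs; the gripper's body (75 mm by 190 mm) begins 51 mm behind the grasp point.
Start: joints at [-1.3, 0.527, 1.433, -0, 1.181, -0.178], TCP at [0.272, -0.563, 0.234] pointing down, gripper open.
Joint ranges: [-3.08, 3.08], [-0.75, 2.2], [0.22, 2.44], [-1.43, 4.57], [0, 2.65], [-2.85, 2.85]. Speed limits (rad/s): [2.79, 2.79, 3.14, 3.14, 3.14, 3.14].

## Interface

Orientations are given as a unit quaternion [x, y, z, w].
In Python, from rig import robot gives the robot as it stands.
- The arm moves only by the tool move_arm, never from a script. Its argument "moves" is text: rows parted by semicolons, each of 7 numbers parted by spaces: the shift along the tool's x, y, z in units of 100 mm (1.0 is 100 mm), then the turn, a rotation vector about the tool's x, y, z in units of 90 degrees (1.0 is 90 degrees), then the opening, from 0 (shut) to 1 (fully open). A call has 1 to 12 rows; each row is the pose to reach, as a shift and turn from the pose commanded when the call began, along the tool's axes at that moment; what a row does not reach only later rows make up. A row lasts 1/10 s, in which the tool goes at most 50 mm and 8.59 degrees, less where a joint would pass 70% of its speed; a pose out of reach is approached as far as the arm can. A call with a number of a shift or a turn outside -1 to 1 is refused whole. A call with a gripper value outside its range is refused whole. The fingers move at their own pace and stop on an object; "squeeze" is the grip in N (left out, the last holds). Time passes only in rows, so rows that repeat a pose let the fingers close. It gives the time, the measured TCP pose, the force, the opening and the grip force at its end, in the units of the state.
- robot.get_obs(): the state, without advancing time (a new reading comes with each control period).
- robot.camera(name): name is "side" or "top" or "wrist"; returns a dict with "image" (384x512x3 uint8, red, green, blue), "intrinsics" (3x3 intrinsics, pixels), "dist_coeffs" ([k1, k2, p1, p2, k3] as OpenCV has them; the pictures are not rectified), "extrinsics" (4x4, takes a point from world to camera coordinates). Camera axes: x right, y up, looking along -z (the intrinsics and any distortion apply to the point x, -y, -z); pixel columns grow to the right and rows downward; lengths in m; the calibration is good to about 2 mm. A picture is of the moment at which its call begins. There is no depth.
- robot.hand_in(): hands the job in; it is judged then, once.
The state is a dict: "time": time; "q": joint angles; "joint_velocities": joint speeds; "joint_torque": joint torques, N m; "position": TCP position; "tool_rot": TCP orientation; "ft_force": force on the tool from outside, world axes, zero at the start; "moment": the same for the moment, N m; "grip_width": finger opening in m; "grip_force": force on a finger pad.
Only numpy, scipy, OpenCV 4.12 (cv2) and the standard library are available. Lean on these libraries where they do the work, as an engineer would, in place of code of your own. Each camera call takes 0.05 s, during which the arm holds its last target. There are 200 camera calls.

## Task

The door of the small drying cabinet is propped ajar by a flat perforated stay on its roof, whose long slot sits over an upright pin. Lift the stay off the pin by its knob, swing the door wider open with it, and drop the middle one of its three round holes over the pin, fully down so that the stay lies flat; feel for the pin with a light touch, never force the stay against it, then let go and leave the other things on the bench where they are.

Things in the scene. Friction and masses are not known exactly. Their poses are not given: they have to be found in the camera images.
- knob (a point): centre of the stay's black ball knob, 22 mm across, on a 10 mm thick neck on the stay's free end; 31 mm above the stay's underside and 250 mm from the pivot. Its x axis runs along the stay from pivot to knob; z is up when the stay lies flat. A push down here bears 1.4 times as hard on a pin under the target hole.
- middle_hole (a point): middle of the target hole, on the stay's underside, 182 mm from the pivot; axes as for the knob. From the pivot to the knob the stay has a slot 36 mm long and 11.5 mm wide centred at 110 mm (the pin is somewhere in it at the start), then three round holes 11.5 mm across at 150, 182 (the target) and 214 mm.
- pivot (a point): pivot of the stay on the door's top edge, on the stay's underside. It is a ball joint that stays fastened to the door 100 mm from the door's hinge axis: the stay turns and tilts freely about it, and moves the door when pushed or pulled lengthwise.
- plate (a point): middle of the dark track on the steel plate (58 x 28 mm) on the cabinet's roof, on the plate's top face, 156 mm above the bench. The 8 mm pin stands 14 mm above the plate, clamped by hand anywhere along the track up to 11 mm either side of this point: unmeasured, to be felt. Axes are the cabinet's (x to its back, z up); the track runs 37 degrees from x towards y.
- hinge (a point): point on the door's vertical hinge axis at the height of the plate's top face; axes as for the plate. It lies 38 mm in front (-x) and 140 mm to -y of the plate point.
- cabinet: white sheet-metal cabinet, fixed, 220 mm deep (x), 260 mm wide (y), 150 mm high; origin at the centre of its underside, front (with the door) to its -x, z up. The plate point lies at (-80, 25, 156) mm in this frame. The pin on its roof is flat-topped and rigid.
- door (a joint): door angle in rad from its angle at the start (already ajar about 34 degrees); grows as the door swings further open, towards the cabinet's -x. The target hole at the track's middle corresponds to about 0.78. The hinge has light friction (about 1 N at the pivot) and stays where it is left.
- mouse: black computer mouse, loose, 105 x 60 mm, 34 mm high; origin at the centre of its underside. Leave alone.
- reagent: amber glass bottle, loose, 60 mm across, 120 mm tall; origin at the centre of its underside. Leave alone.
- slide_box: blue plastic slide box, loose, 85 x 100 x 34 mm; origin at the centre of its underside. Leave alone.
- stay: the stay: a flat aluminium bar 274 mm long, 22 mm wide, 5 mm thick, about 0.14 kg; origin at the pivot on its underside, x along the bar to the knob, z up when flat. At the start and when seated it lies flat, its underside level with the plate's top, and within 8 degrees of the track's direction.

How it is judged:
By the outcome, as a careful person would: the job done as asked, in the order asked, and still so for the second after the job is handed in, with the robot touching nothing.
It also fails if it takes over 56 s, if anything falls off the work surface, if the arm or the gripper's body presses on something with over 40 N, if the wrist force passes 120 N, or if a joint passes its speed limit or range.

## Working session

There is one attempt and no reset: what is moved stays moved. The work goes in short steps, Python scripts to look and compute and a tool call to move; the robot and the scene stay as the last step left them, time stands still between calls to the robot, and variables do not carry over. Pictures are saved under pics/ and viewed, at most 10 in all, crops included, and the job is handed in when it is done.

Besides the shell and the picture viewer there is one more tool, called after "Emit:" as a command line: name --argument value ..., lists and objects as JSON in quotes. move_arm: Moves the arm, as the interface text tells. Shifts and turns lie within -1 to 1; 1 stands for 100 mm of shift or 90 degrees of turn. Its arguments: {"type":"object","properties":{"moves":{"type":"string"},"squeeze":{"type":"number"}},"required":["moves"]}

```bash
mkdir -p pics; ls; cat > h.py <<'E'
import numpy as np, cv2
from rig import robot
def snap(n,f=None):
    c=robot.camera(n)
    if f: cv2.imwrite('pics/'+f,cv2.cvtColor(c['image'],cv2.COLOR_RGB2BGR))
    return c
def ray(c,uv):
    K=np.array(c['intrinsics'],float);d=np.array(c['dist_coeffs'],float);E=np.array(c['extrinsics'])
    p=cv2.undistortPoints(np.array([[uv]],float),K,d)[0,0]
    R=E[:3,:3];return -R.T@E[:3,3], R.T@np.array([p[0],-p[1],-1])
def onz(c,uv,z):
    o,d=ray(c,uv);return o+d*(z-o[2])/d[2]
def proj(c,P):
    E=np.array(c['extrinsics']);p=E[:3,:3]@np.array(P)+E[:3,3]
    q=np.array([p[0],-p[1],-p[2]])
    return cv2.projectPoints(q.reshape(1,1,3),np.zeros(3),np.zeros(3),np.array(c['intrinsics'],float),np.array(c['dist_coeffs'],float))[0].ravel()
def tri(c1,u1,c2,u2):
    o1,d1=ray(c1,u1);o2,d2=ray(c2,u2)
    t=np.linalg.lstsq(np.c_[d1,-d2],o2-o1,rcond=None)[0]
    a=o1+t[0]*d1;b=o2+t[1]*d2
    return (a+b)/2,np.linalg.norm(a-b)
E
python3 - <<'E'
from h import *
a=snap('top','top0.png');b=snap('side','side0.png')
cv2.imwrite('pics/both.png',cv2.resize(cv2.vconcat([cv2.imread('pics/top0.png'),cv2.imread('pics/side0.png')]),None,fx=.78,fy=.78))
for c in(a,b):print(ray(c,(256,192)))
o=robot.get_obs();print(o['time'],o['ft_force'],o['tool_rot'])
E
```

```text
pics
(array([0.46809943, 0.0554426 , 1.04079067]), array([ 0.10532569, -0.01639809, -0.99435861]))
(array([ 0.52949714, -0.74664572,  0.71722395]), array([ 0.05275393,  0.79172817, -0.60877487]))
0.1 [ 0.57849892 -0.0177965  -0.21846184] [ 9.74818916e-01  2.22995909e-01 -1.93692643e-05 -9.51676264e-04]
```

View pics/both.png

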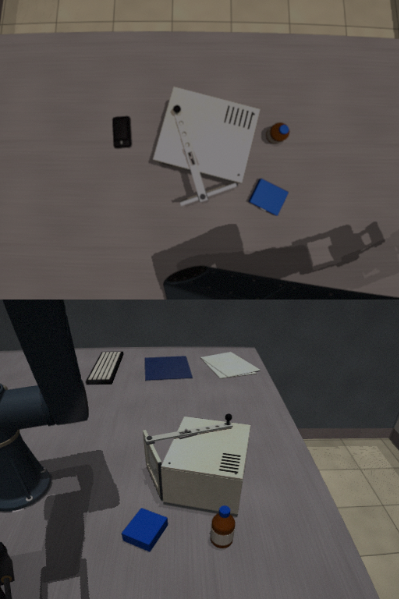

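The top view shows the cabinet with the knob at about (226,139) full-res, the pivot end at about (261,252), and the plate under the slot. The door hangs open toward the robot. I'll crop in closer.

```bash
python3 - <<'E'
from h import *
t=cv2.imread('pics/top0.png')[100:275,190:345];s=cv2.imread('pics/side0.png')[140:270,170:335]
t=cv2.resize(t,(155*5//2*1,175*5//2),interpolation=cv2.INTER_CUBIC);s=cv2.resize(s,None,fx=2.5,fy=2.5,interpolation=cv2.INTER_CUBIC)
H=max(t.shape[0],s.shape[0]);p=lambda i:cv2.copyMakeBorder(i,0,H-i.shape[0],0,0,0)
cv2.imwrite('pics/z.png',cv2.hconcat([p(t),p(s)]))
E
```

```text
(no output)
```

View pics/z.png

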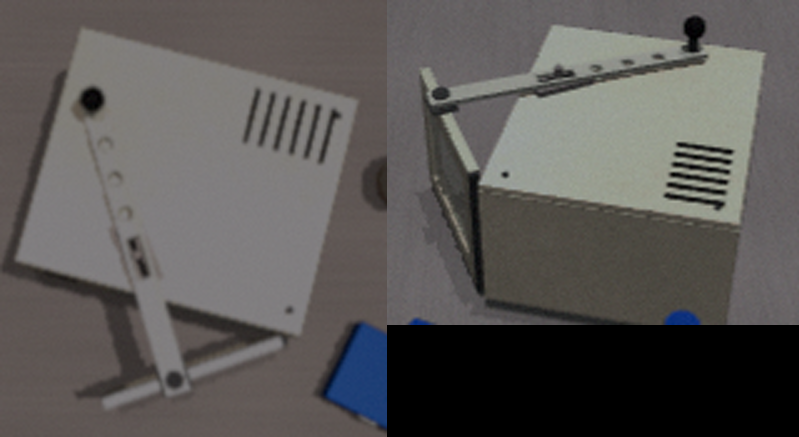

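```bash
cat > m.py <<'E'
from h import *
a=snap('top');b=snap('side')
T=lambda u,v:(190+u/2.497,100+v/2.5);S=lambda u,v:(170+(u-387)/2.5,140+v/2.5)
k,e=tri(a,T(92,99),b,S(694,28));print('knob',k,e)
p,e=tri(a,T(174,380),b,S(441,94));print('pivtop',p,e)
w=np.array([onz(a,T(*c),.150)[:2] for c in[(82,28),(357,100),(300,334),(17,262)]])
l=np.array([[110,130],[110,-130],[-110,-130],[-110,130]])/1e3
wc=w-w.mean(0);th=np.arctan2((l[:,0]*wc[:,1]-l[:,1]*wc[:,0]).sum(),(l*wc).sum())
R=np.array([[np.cos(th),-np.sin(th)],[np.sin(th),np.cos(th)]]);c=w.mean(0)
print('cab',c,np.degrees(th),'res',(w-c-l@R.T)*1e3)
L=lambda x,y:c+R@np.array([x,y])/1e3
pl=L(-80,25);hg=L(-118,-115);print('plate',pl,'hinge',hg)
tr=th+np.radians(37);print('track dir',np.degrees(tr))
kx=k[:2];pv=p[:2];print('stay dir',np.degrees(np.arctan2(*(kx-pv)[::-1])),'len',np.linalg.norm(kx-pv),'piv-hinge',np.linalg.norm(pv-hg))
print('pin-perp offset of stay from plate', )
E
python3 m.py
```

```text
knob [0.6717739  0.10468587 0.18511431] 0.000610354474818311
pivtop [0.43267978 0.03228342 0.16164674] 0.0017332567100532324
cab [0.6079614  0.01936516] -14.180202973469674 res [[-1.04717093 -1.66515631]
 [-1.31312968  1.96056111]
 [ 2.41288314  1.38402936]
 [-0.05258254 -1.67943415]]
plate [0.53652331 0.0632012 ] hinge [ 0.46538503 -0.06322405]
track dir 22.819797026530328
stay dir 16.84735542162117 len 0.24981616017918357 piv-hinge 0.10095202206458963
pin-perp offset of stay from plate
```

Emit:
move_arm --moves "0.46 -0.3 0 0 0 0 0.5; 0.93 -0.61 0 0 0 0 0.5; 0.93 -0.61 0 0 0 0 0.5" --squeeze 20

```text
time: 0.5
position: [0.3303, -0.4621, 0.233]
tool_rot: [0.974, 0.225, 0.0, -0.003]
ft_force: [-0.3, -0.4, -0.3]
grip_width: 0.0705
grip_force: 0.0
```

Emit:
move_arm --moves "0.46 -0.3 0 0 0 0 0.5; 0.93 -0.61 0 0 0 0 0.5; 0.93 -0.61 0 0 0 0 0.5"

```text
time: 0.8
position: [0.3873, -0.3676, 0.2333]
tool_rot: [0.974, 0.225, 0.0, -0.002]
ft_force: [-0.4, -0.0, 0.9]
grip_width: 0.0482
grip_force: 0.0
```

Emit:
move_arm --moves "0.46 -0.3 0 0 0 0 0.5; 0.93 -0.61 0 0 0 0 0.5; 0.93 -0.61 0 0 0 0 0.5"

```text
time: 1.1
position: [0.4446, -0.2734, 0.2335]
tool_rot: [0.974, 0.225, 0.0, -0.001]
ft_force: [-0.4, -0.6, 0.6]
grip_width: 0.0438
grip_force: 0.0
```

Emit:
move_arm --moves "0.46 -0.3 0 0 0 0 0.5; 0.93 -0.61 0 0 0 0 0.5; 0.93 -0.61 0 0 0 0 0.5"

```text
time: 1.4
position: [0.5023, -0.1789, 0.2336]
tool_rot: [0.974, 0.225, 0.0, -0.0]
ft_force: [-0.7, -0.1, -0.3]
grip_width: 0.0434
grip_force: 0.0
```

Emit:
move_arm --moves "0.46 -0.3 0 0 0 0 0.5; 0.93 -0.61 0 0 0 0 0.5; 0.93 -0.61 0 0 0 0 0.5"

```text
time: 1.7
position: [0.56, -0.084, 0.2336]
tool_rot: [0.974, 0.225, 0.001, 0.0]
ft_force: [0.1, -0.8, 0.5]
grip_width: 0.0436
grip_force: 0.0
```

Emit:
move_arm --moves "0.46 -0.3 0 0 0 0 0.5; 0.93 -0.61 0 0 0 0 0.5; 0.93 -0.61 0 0 0 0 0.5"

```text
time: 2.0
position: [0.6175, 0.0113, 0.2336]
tool_rot: [0.974, 0.224, 0.001, 0.0]
ft_force: [-0.3, -0.9, -0.2]
grip_width: 0.0436
grip_force: 0.0
```

Emit:
move_arm --moves "0.4 -0.3 0 0 0 0 0.5; 0.8 -0.6 0 0 0 0.05 0.5; 0.93 -0.61 0 0 0 0.1 0.5; 0.93 -0.61 0 0 0 0.1 0.5; 0.93 -0.61 0 0 0 0.1 0.5"

```text
time: 2.5
position: [0.6719, 0.1026, 0.233]
tool_rot: [0.989, 0.146, -0.001, 0.001]
ft_force: [-0.3, -0.0, 0.0]
grip_width: 0.0434
grip_force: 0.0
```

```bash
python3 - <<'E'
from h import *
o=robot.get_obs();print(o['time'],o['position'],o['tool_rot'],o['ft_force'],o['grip_width'],o['q'])
c=snap('wrist','w0.png');print(ray(c,(256,192)))
for P in([.6718,.1047,.187],[.5365,.0632,.156]):print(proj(c,P))
E
```

```text
2.5 [0.67186792 0.10258603 0.23296256] [ 9.89274690e-01  1.46062961e-01 -9.45137969e-04  5.53585390e-04] [-0.25826646 -0.01738013  0.01993049] 0.04335215804926554 [-0.01192446  0.6049621   1.28255317 -0.0014637   1.25576951  1.26615164]
(array([0.75189169, 0.12732135, 0.38331997]), array([-0.28447799, -0.09845709, -0.95368314]))
[249.89584965 222.66576543]
[251.22464608 354.18300929]
```

View pics/w0.png

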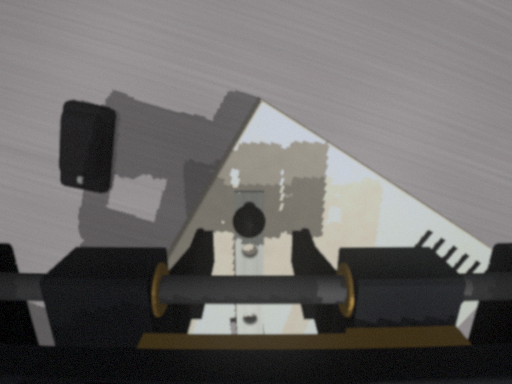

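The knob sits at (249,219), midway between the fingers and where I predicted, so I'll descend and grip.

Emit:
move_arm --moves "0.01 -0.02 0.2 0 0 0 0.5; 0.01 -0.02 0.4 0 0 0 0.5; 0.01 -0.02 0.54 0 0 0 0.5; 0.01 -0.02 0.54 0 0 0 0.5; 0.01 -0.02 0.54 0 0 0 0; 0.01 -0.02 0.54 0 0 0 0; 0.01 -0.02 0.54 0 0 0 0; 0.01 -0.02 0.54 0 0 0 0; 0.01 -0.02 0.54 0 0 0 0" --squeeze 25

```text
time: 3.45
position: [0.6734, 0.1069, 0.1806]
tool_rot: [0.989, 0.146, 0.001, 0.0]
ft_force: [-0.6, -1.3, 2.6]
grip_width: 0.0201
grip_force: 25.0
```

```bash
cat > g.py <<'E'
import numpy as np
# plan: door angle d -> pivot; stay toward pin at track offset s
th=np.radians(-14.18);pl=np.array([.5365,.0632]);hg=np.array([.4654,-.0632]);tr=np.radians(22.82)
pv0=np.array([.4327,.0323]);a0=np.arctan2(*(pv0-hg)[::-1])
def piv(d):return hg+.1*np.array([np.cos(a0+d),np.sin(a0+d)])
def pin(s):return pl+s*np.array([np.cos(tr),np.sin(tr)])
from scipy.optimize import brentq
def final(s,r=.182):
    d=brentq(lambda d:np.linalg.norm(pin(s)-piv(d))-r,0,1.5)
    u=(pin(s)-piv(d))/r;return d,piv(d)+.25*u,np.degrees(np.arctan2(u[1],u[0]))
if __name__=='__main__':
    print(np.degrees(a0))
    for s in(-.011,-.005,0,.005,.011):print(s,final(s),piv(final(s)[0]))
    k0=np.array([.672,.1047]);u=(k0-pv0);print(np.degrees(np.arctan2(u[1],u[0])))
    for d in (0,.2,.4,.6,.8):
        u=pin(0)-piv(d);print(d,piv(d),np.linalg.norm(u),np.degrees(np.arctan2(u[1],u[0])))
E
python3 g.py
```

```text
108.90163344798012
-0.011 (0.9432041325339326, array([0.58485686, 0.09360703]), np.float64(30.657210215797555)) [ 0.36979853 -0.03386812]
-0.005 (0.8643160616608303, array([0.59147878, 0.09402268]), np.float64(28.80251340204551)) [ 0.37240739 -0.02642535]
0 (0.8006935673419251, array([0.59686545, 0.09450515]), np.float64(27.410979855594146)) [ 0.37493365 -0.02058732]
0.005 (0.7388511522982387, array([0.6021474 , 0.09511033]), np.float64(26.1518767009567)) [ 0.37774018 -0.01507769]
0.011 (0.666800957152353, array([0.60836476, 0.09599569]), np.float64(24.806253912706882)) [ 0.38143184 -0.0088921 ]
16.833143405995436
0 [0.43300556 0.03140761] 0.10826751505073094 17.07639927983667
0.2 [0.41485566 0.02308598] 0.12808778154774064 18.250737307053267
0.4 [0.39872081 0.01132439] 0.14722155026811645 20.63198993867447
0.6 [ 0.38524424 -0.00340824] 0.16527239116513656 23.767172079618728
0.8 [ 0.37496323 -0.02052459] 0.18194486802622675 27.397730203628573
```

Emit:
move_arm --moves "-0.005 0 -0.08 0 0.021 0 0; -0.015 0 -0.165 0 0.042 0 0; -0.035 0 -0.25 0 0.064 0 0; -0.055 0 -0.33 0 0.085 0 0; -0.075 0 -0.41 0 0.106 0 0; -0.096 0 -0.49 0 0.127 0 0; -0.096 0 -0.49 0 0.127 0 0; -0.096 0 -0.49 0 0.127 0 0" --squeeze 25

```text
time: 4.25
position: [0.6636, 0.1043, 0.2287]
tool_rot: [0.984, 0.145, 0.099, -0.014]
ft_force: [1.6, -0.2, -0.6]
grip_width: 0.0199
grip_force: 25.0
```

```bash
python3 - <<'E'
from h import *
o=robot.get_obs();print(o['time'],o['position'],o['tool_rot'],o['ft_force'],o['moment'],o['grip_width'])
for i,n in enumerate(('top','side')):snap(n,n+'1.png')
t=cv2.imread('pics/top1.png')[100:275,190:345];s=cv2.imread('pics/side1.png')[130:270,150:315]
z=[cv2.resize(i,None,fx=2.4,fy=2.4,interpolation=cv2.INTER_CUBIC) for i in(t,s)]
H=max(i.shape[0] for i in z);p=lambda i:cv2.copyMakeBorder(i,0,H-i.shape[0],0,0,0)
cv2.imwrite('pics/z1.png',cv2.hconcat([p(i) for i in z]))
E
```

```text
4.25 [0.66360797 0.10425133 0.22872298] [ 0.98439468  0.14509469  0.09851432 -0.01447698] [ 1.60034603 -0.15035918 -0.63749931] [-0.01424588 -0.03197496  0.02031537] 0.019886419233026677
```

View pics/z1.png

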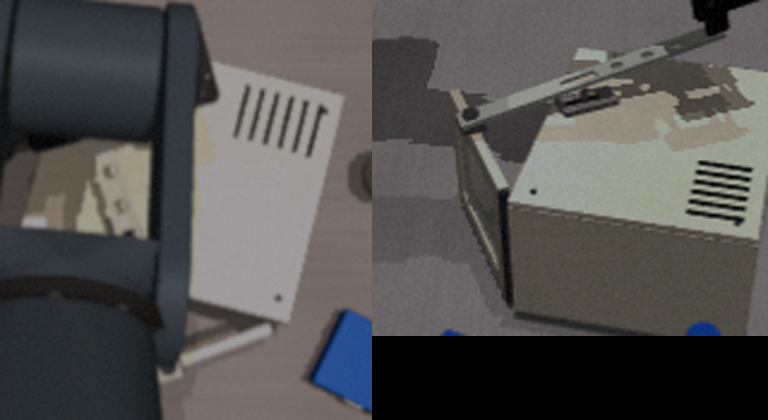

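```bash
cat > t.py <<'E'
from g import *
from scipy.spatial.transform import Rotation as Ro
RT,ZT,ZP=.252,.0246,.156
def pose(p,yaw,tilt):
    u=np.array([np.cos(yaw),np.sin(yaw)])
    r=RT*np.cos(tilt)-ZT*np.sin(tilt);z=ZP+RT*np.sin(tilt)+ZT*np.cos(tilt)
    pos=np.r_[p+u*r,z]
    x=np.r_[u*np.cos(tilt),np.sin(tilt)];y=np.r_[u[1],-u[0],0];zz=np.cross(x,y)
    return pos,Ro.from_matrix(np.c_[x,y,zz])
def delta(cur,curR,pos,R):
    return curR.inv().apply(pos-cur)*10,(curR.inv()*R).as_rotvec()/(np.pi/2)
def rows(targets,o):
    c=np.array(o['position']);cr=Ro.from_quat(o['tool_rot'])
    for p in targets:
        s,r=delta(c,cr,*p);print(' '.join('%.3f'%v for v in (*s,*r)),'0;')
E
python3 - <<'E'
from t import *
from rig import robot
o=robot.get_obs()
T=[]
n=12
for i in range(1,n+1):
    d=.80*i/n;u=pin(0)-piv(d);yaw=np.arctan2(u[1],u[0])+np.arcsin(.022/.182)*i/n
    T.append(pose(piv(d),yaw,.2))
rows(T,o)
p,R=pose(piv(0),np.radians(17),.2);print(p,R.as_quat())
E
```

```text
-0.061 -0.010 -0.033 0.002 0.001 -0.012 0;
-0.127 -0.042 -0.046 0.005 0.001 -0.023 0;
-0.193 -0.076 -0.059 0.007 0.001 -0.035 0;
-0.259 -0.112 -0.073 0.010 0.001 -0.049 0;
-0.326 -0.148 -0.086 0.013 0.001 -0.064 0;
-0.393 -0.184 -0.100 0.016 0.001 -0.080 0;
-0.461 -0.218 -0.113 0.020 0.001 -0.097 0;
-0.528 -0.252 -0.127 0.023 0.001 -0.114 0;
-0.596 -0.284 -0.141 0.027 0.001 -0.133 0;
-0.663 -0.315 -0.154 0.031 0.001 -0.152 0;
-0.730 -0.343 -0.168 0.035 0.001 -0.171 0;
-0.798 -0.369 -0.181 0.039 0.001 -0.191 0;
[0.66451691 0.10218774 0.23017431] [ 0.9840749   0.14707098  0.09873683 -0.01475632]
```

Emit:
move_arm --moves "-0.06 -0.02 -0.03 0 0 -0.012 0; -0.13 -0.04 -0.045 0.005 0 -0.023 0; -0.19 -0.08 -0.06 0.007 0 -0.035 0; -0.26 -0.11 -0.073 0.01 0 -0.049 0; -0.33 -0.15 -0.086 0.013 0 -0.064 0; -0.39 -0.18 -0.1 0.016 0 -0.08 0; -0.46 -0.22 -0.113 0.02 0 -0.097 0; -0.53 -0.25 -0.127 0.023 0 -0.114 0; -0.6 -0.285 -0.14 0.027 0 -0.133 0; -0.66 -0.315 -0.154 0.031 0 -0.152 0; -0.73 -0.345 -0.168 0.035 0 -0.171 0; -0.8 -0.37 -0.18 0.039 0 -0.191 0"

```text
time: 5.55
position: [0.5737, 0.1162, 0.2305]
tool_rot: [0.95, 0.295, 0.095, -0.03]
ft_force: [1.8, 0.2, 0.5]
grip_width: 0.0203
grip_force: 25.0
```

Emit:
move_arm --moves "0 0 0 0 0 0 0; 0 0 0 0 0 0 0"

```text
time: 5.75
position: [0.5732, 0.1158, 0.23]
tool_rot: [0.951, 0.294, 0.094, -0.03]
ft_force: [-1.3, -0.1, -1.1]
grip_width: 0.0205
grip_force: 25.0
```

```bash
python3 - <<'E'
from h import *
o=robot.get_obs();print(o['time'],o['position'],o['tool_rot'],o['ft_force'],o['moment'],o['grip_width'])
for i,n in enumerate(('top','side')):snap(n,n+'2.png')
t=cv2.imread('pics/top2.png')[150:300,200:330];s=cv2.imread('pics/side2.png')[130:230,150:275]
z=[cv2.resize(i,None,fx=3,fy=3,interpolation=cv2.INTER_CUBIC) for i in(t,s)]
H=max(i.shape[0] for i in z);p=lambda i:cv2.copyMakeBorder(i,0,H-i.shape[0],0,0,0)
cv2.imwrite('pics/z2.png',cv2.hconcat([p(i) for i in z]))
E
```

```text
5.75 [0.5732197  0.11576571 0.22996695] [ 0.95080622  0.29369254  0.09397276 -0.02968741] [-1.28708698 -0.10066521 -1.0540579 ] [-0.23703451  0.27331108  0.03654882] 0.020514022014363545
```

View pics/z2.png

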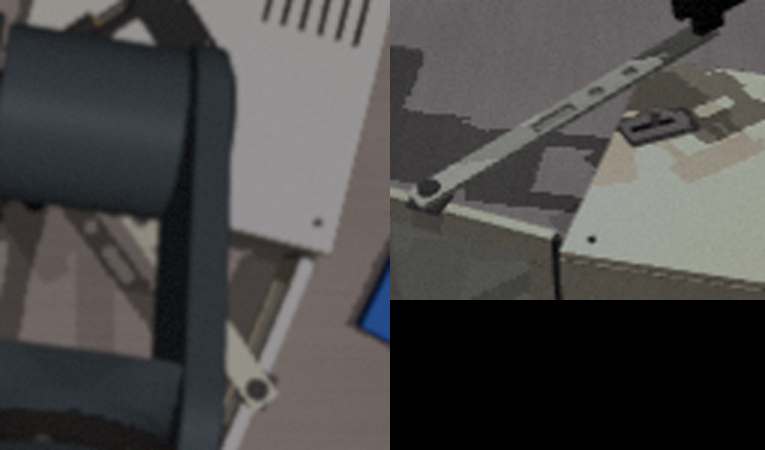

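```bash
python3 - <<'E'
from h import *
a=snap('top');b=snap('side')
p,e=tri(a,(200+257/3,150+390/3),b,(150+38/3,130+188/3));print('pivtop',p,e)
x0,y0=218,156
im=np.mean([snap('side')['image'][y0:y0+32,x0:x0+42].astype(float) for _ in range(8)],0)
im=np.clip(im*1.6,0,255).astype(np.uint8)[...,::-1]
cv2.imwrite('pics/z3.png',cv2.resize(im,None,fx=16,fy=16,interpolation=cv2.INTER_CUBIC))
from g import *
for s in(-.011,0,.011):
  for z in (.156,.170):print(s,z,(proj(b,[*pin(s),z])-[x0-.5,y0-.5])*16)
from g import *
E
```

```text
pivtop [ 0.37374797 -0.02352798  0.16216859] 0.0022647724997510903
-0.011 0.156 [237.50830849 272.81029096]
-0.011 0.17 [236.52718045 193.62300932]
0 0.156 [306.4839973  255.55797885]
0 0.17 [306.09287921 176.5344812 ]
0.011 0.156 [374.93552693 238.44507343]
0.011 0.17 [375.12448236 159.58773097]
```

View pics/z3.png

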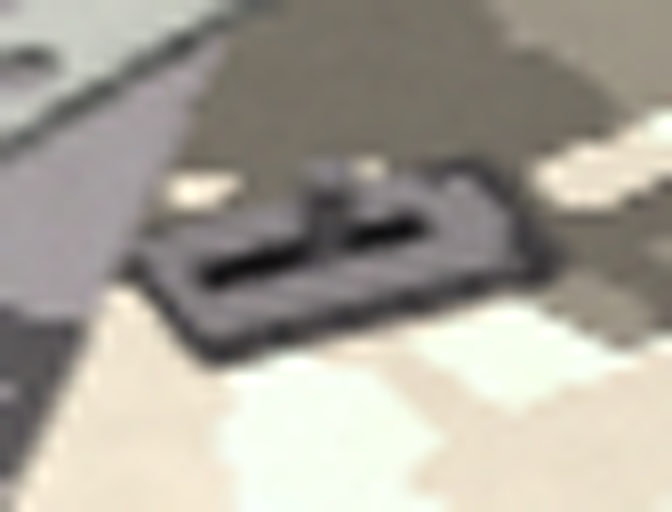

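```bash
cat > u.py <<'E'
from t import *
from h import *
def fin(P,h,r=.182):
    # stay pose with hole (on underside) directly over P at height h above plate
    tilt=np.arcsin(h/r)
    d=brentq(lambda d:np.linalg.norm(P-piv(d))-r*np.cos(tilt),0.3,1.4)
    u=P-piv(d);return d,pose(piv(d),np.arctan2(u[1],u[0]),tilt)
E
python3 - <<'E'
from u import *
b=snap('side')
for c,z in(((328,172),.170),((328,242),.156),((312,249),.156)):print(c,onz(b,(217.5+c[0]/16,155.5+c[1]/16),z))
o=robot.get_obs();print(o['ft_force'],o['moment'])
P=onz(b,(217.5+328/16,155.5+172/16),.170)[:2]
for h in (.03,.022,.018):
    d,t=fin(P,h);print(d,t[0]);rows([t],o)
E
```

```text
(328, 172) [0.53970604 0.06433022 0.17      ]
(328, 242) [0.53970839 0.06665419 0.156     ]
(312, 249) [0.53733042 0.06487981 0.156     ]
[-0.92152522 -0.91985789 -1.85493769] [-0.2160018   0.24427108 -0.04232656]
0.7281932233617875 [0.59815449 0.09274075 0.22180196]
0.047 0.326 0.096 -0.017 -0.022 0.092 0;
0.7422889984569051 [0.59939547 0.09367577 0.21088115]
0.041 0.326 0.206 -0.015 -0.050 0.089 0;
0.7477118300385922 [0.59998177 0.09409397 0.20540247]
0.037 0.325 0.261 -0.014 -0.064 0.088 0;
```

Emit:
move_arm --moves "0.01 0.06 0.02 -0.003 -0.004 0.018 0; 0.02 0.13 0.04 -0.006 -0.008 0.036 0; 0.03 0.19 0.06 -0.01 -0.013 0.055 0; 0.04 0.26 0.08 -0.013 -0.018 0.073 0; 0.047 0.32 0.096 -0.017 -0.022 0.09 0; 0.047 0.32 0.096 -0.017 -0.022 0.09 0; 0.045 0.32 0.14 -0.016 -0.035 0.09 0; 0.04 0.32 0.2 -0.015 -0.05 0.089 0; 0.039 0.32 0.24 -0.015 -0.057 0.088 0; 0.039 0.32 0.24 -0.015 -0.057 0.088 0; 0.039 0.32 0.24 -0.015 -0.057 0.088 0"

```text
time: 7.5
position: [0.5997, 0.0947, 0.2074]
tool_rot: [0.972, 0.227, 0.054, -0.012]
ft_force: [0.8, 1.5, -1.0]
grip_width: 0.0202
grip_force: 25.0
```

```bash
cat > v.py <<'E'
import sys
from u import *
x0,y0,w,h,f=int(sys.argv[2]),int(sys.argv[3]),100,70,8
o=robot.get_obs();print(o['time'],o['position'],o['tool_rot'],o['ft_force'],o['moment'],o['grip_width'])
im=np.mean([snap('side')['image'][y0:y0+h,x0:x0+w].astype(float) for _ in range(8)],0)
im=np.clip(im*1.6,0,255).astype(np.uint8)[...,::-1]
cv2.imwrite('pics/'+sys.argv[1],cv2.resize(im,None,fx=f,fy=f,interpolation=cv2.INTER_CUBIC))
E
python3 v.py z4.png 158 135
```

```text
7.5 [0.59968058 0.09467597 0.20741132] [ 0.97225925  0.2273408   0.05373985 -0.01183822] [ 0.76987298  1.45573068 -0.97224915] [ 0.10172223 -0.13820314 -0.02240072] 0.020210203097895202
```

View pics/z4.png

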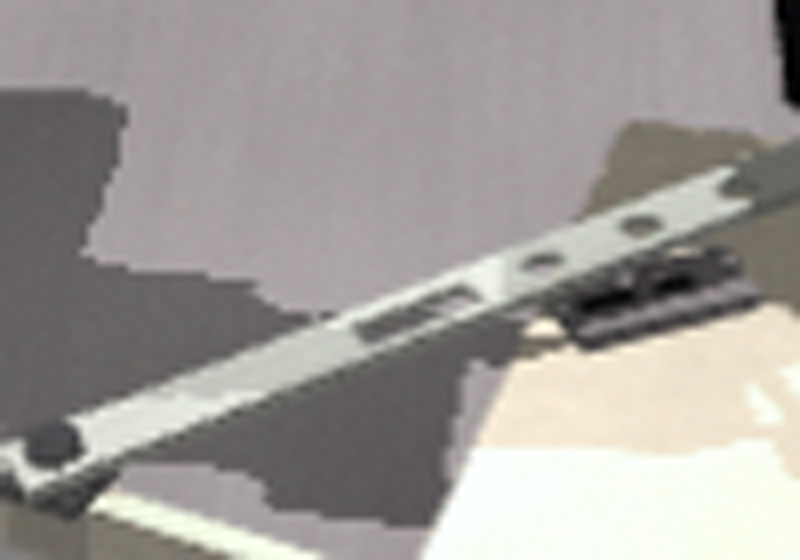

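The middle hole's top ellipse is at about (640,224) in the crop. The pin interrupts the dark track just below it, at about x=648. I'll convert both to positions.

```bash
python3 - <<'E'
from u import *
b=snap('side')
o=robot.get_obs();R=Ro.from_quat(o['tool_rot']);x=R.as_matrix()[:,0];tilt=np.arcsin(x[2])
print('tilt',tilt,'yaw',np.degrees(np.arctan2(x[1],x[0])))
q=lambda u,v:(157.5+u/8,134.5+v/8)
top=.156+.182*np.sin(tilt)+.005
H=onz(b,q(640,224),top);print('hole',H,top)
u=np.array([x[0],x[1]])/np.hypot(x[0],x[1])
Hu=H[:2]+u*.005*np.sin(tilt) # underside
print('hole underside',Hu)
t=np.array(o['position']);s=.070 
print('hole from TCP',t[:2]-u*(.070*np.cos(tilt)+ZT*np.sin(tilt)), '68:',t[:2]-u*(.068*np.cos(tilt)+ZT*np.sin(tilt)))
for v in ((172),):print('pin',onz(b,(217.5+328/16,155.5+v/16),.170))
for n,c in(('150',(543,262)),('214',(742,185)),):print(n,onz(b,q(*c),.156+int(n)/1e3*np.sin(tilt)+.005))
E
```

```text
tilt 0.11015963090926488 yaw 26.29219456810082
hole [0.53856049 0.06355108 0.18100853] 0.18100852773073706
hole underside [0.53905331 0.06379456]
hole from TCP [0.53470135 0.06232806] 68: [0.53648357 0.06320859]
pin [0.53970604 0.06433022 0.17      ]
150 [0.51058575 0.04959493 0.17749054]
214 [0.56862114 0.07846951 0.18452651]
```

Emit:
move_arm --moves "0.002 0 0.025 0 -0.0064 0 0; 0.005 0 0.05 0 -0.0127 0 0; 0.005 0 0.05 0 -0.0127 0 0; 0.005 0 0.05 0 -0.0127 0 0"

```text
time: 8.35
position: [0.6002, 0.0949, 0.2023]
tool_rot: [0.973, 0.227, 0.043, -0.01]
ft_force: [0.6, -0.4, -0.2]
grip_width: 0.0201
grip_force: 25.0
```

Emit:
move_arm --moves "0.001 0 0.0125 0 -0.0032 0 0; 0.001 0 0.0125 0 -0.0032 0 0; 0.001 0 0.0125 0 -0.0032 0 0"

```text
time: 8.65
position: [0.6004, 0.0949, 0.2013]
tool_rot: [0.973, 0.227, 0.041, -0.009]
ft_force: [-0.3, 0.5, 0.1]
grip_width: 0.0203
grip_force: 25.0
```

```bash
cat > s.py <<'E'
from rig import robot
o=robot.get_obs();print(round(o['time'],2),o['position'].round(4) if hasattr(o['position'],'round') else o['position'],[round(float(v),2) for v in o['ft_force']],[round(float(v),3) for v in o['moment']])
E
python3 s.py
```

```text
8.65 [0.6004 0.0949 0.2013] [-0.34, 0.5, 0.08] [-0.017, 0.049, 0.041]
```

Emit:
move_arm --moves "0.001 0 0.0125 0 -0.0032 0 0; 0.001 0 0.0125 0 -0.0032 0 0; 0.001 0 0.0125 0 -0.0032 0 0"

```text
time: 8.95
position: [0.6006, 0.095, 0.2]
tool_rot: [0.973, 0.227, 0.039, -0.008]
ft_force: [0.8, -0.5, -0.1]
grip_width: 0.02
grip_force: 25.0
```

Emit:
move_arm --moves "0.001 0 0.01 0 -0.0025 0 0; 0.001 0 0.01 0 -0.0025 0 0; 0.001 0 0.01 0 -0.0025 0 0"

```text
time: 9.25
position: [0.6008, 0.0951, 0.199]
tool_rot: [0.973, 0.227, 0.037, -0.008]
ft_force: [-0.5, -0.2, -1.4]
grip_width: 0.0208
grip_force: 25.0
```

Emit:
move_arm --moves "0.001 0 0.01 0 -0.0025 0 0; 0.001 0 0.01 0 -0.0025 0 0; 0.001 0 0.01 0 -0.0025 0 0"

```text
time: 9.55
position: [0.6009, 0.0952, 0.1981]
tool_rot: [0.973, 0.227, 0.035, -0.008]
ft_force: [-0.7, -1.0, -0.9]
grip_width: 0.0205
grip_force: 25.0
```

Emit:
move_arm --moves "0.001 0 0.01 0 -0.0025 0 0; 0.001 0 0.01 0 -0.0025 0 0; 0.001 0 0.01 0 -0.0025 0 0"

```text
time: 9.85
position: [0.6011, 0.0952, 0.1971]
tool_rot: [0.973, 0.227, 0.033, -0.007]
ft_force: [-1.5, 0.1, -1.6]
grip_width: 0.0204
grip_force: 25.0
```

```bash
python3 s.py
```

```text
9.85 [0.6011 0.0952 0.1971] [-1.48, 0.08, -1.65] [-0.089, 0.281, -0.04]
```

Emit:
move_arm --moves "0.001 0 0.01 0 -0.0025 0 0; 0.001 0 0.01 0 -0.0025 0 0; 0.001 0 0.01 0 -0.0025 0 0"

```text
time: 10.15
position: [0.6014, 0.0954, 0.1961]
tool_rot: [0.973, 0.227, 0.031, -0.007]
ft_force: [-2.4, -0.5, -0.8]
grip_width: 0.0203
grip_force: 25.0
```

Emit:
move_arm --moves "0.001 0 0.01 0 -0.0025 0 0; 0.001 0 0.01 0 -0.0025 0 0; 0.001 0 0.01 0 -0.0025 0 0"

```text
time: 10.45
position: [0.6016, 0.0954, 0.1952]
tool_rot: [0.973, 0.227, 0.029, -0.006]
ft_force: [-1.2, -0.8, -1.3]
grip_width: 0.0202
grip_force: 25.0
```

```bash
for i in 1; do python3 s.py;done; python3 v.py z5.png 158 135
```

```text
10.45 [0.6016 0.0954 0.1952] [-1.15, -0.81, -1.3] [-0.056, 0.313, -0.045]
10.45 [0.60158981 0.09542838 0.19518843] [ 0.97336347  0.22727862  0.02948778 -0.00620085] [-1.15248842 -0.80852687 -1.30193655] [-0.05647362  0.31322488 -0.04494048] 0.020152543473442662
```

View pics/z5.png

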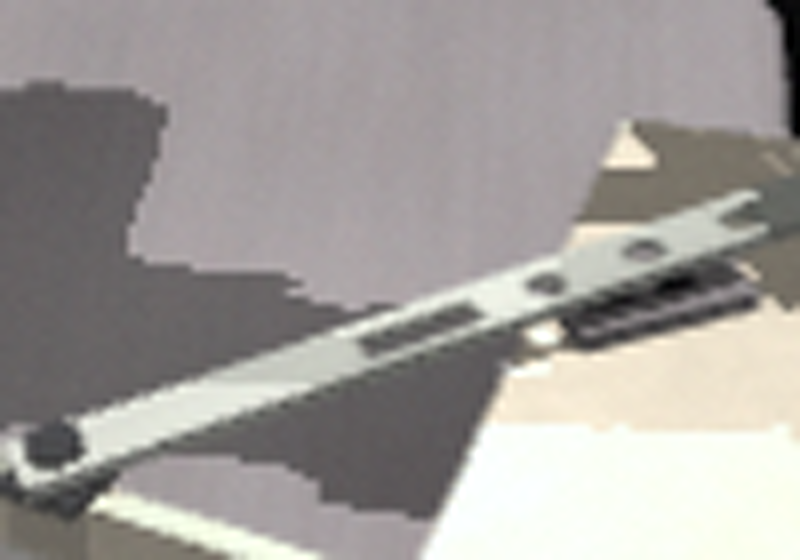

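The hole sits over the pin and its underside is already below the pin's top, with only about 1 N of force. I'll keep lowering along the arc.

Emit:
move_arm --moves "0.001 0 0.01 0 -0.0025 0 0; 0.002 0 0.02 0 -0.005 0 0; 0.003 0 0.03 0 -0.0076 0 0; 0.003 0 0.03 0 -0.0076 0 0"

```text
time: 11.25
position: [0.602, 0.0957, 0.192]
tool_rot: [0.974, 0.227, 0.023, -0.005]
ft_force: [-0.7, -0.3, -1.4]
grip_width: 0.0208
grip_force: 25.0
```

Emit:
move_arm --moves "0.001 0 0.01 0 -0.0025 0 0; 0.002 0 0.02 0 -0.005 0 0; 0.003 0 0.03 0 -0.0076 0 0; 0.003 0 0.03 0 -0.0076 0 0"

```text
time: 11.65
position: [0.6025, 0.0959, 0.1891]
tool_rot: [0.974, 0.227, 0.018, -0.003]
ft_force: [-1.8, -0.4, -0.3]
grip_width: 0.0203
grip_force: 25.0
```

Emit:
move_arm --moves "0.001 0 0.01 0 -0.0025 0 0; 0.002 0 0.02 0 -0.005 0 0; 0.003 0 0.03 0 -0.0076 0 0; 0.003 0 0.03 0 -0.0076 0 0"

```text
time: 12.05
position: [0.6028, 0.096, 0.1861]
tool_rot: [0.974, 0.227, 0.012, -0.002]
ft_force: [-1.1, -1.6, -0.8]
grip_width: 0.0206
grip_force: 25.0
```

Emit:
move_arm --moves "0.001 0 0.01 0 -0.0025 0 0; 0.002 0 0.02 0 -0.005 0 0; 0.003 0 0.03 0 -0.0076 0 0; 0.003 0 0.03 0 -0.0076 0 0"

```text
time: 12.45
position: [0.6031, 0.0962, 0.1831]
tool_rot: [0.974, 0.227, 0.006, -0.001]
ft_force: [-1.1, -0.3, -0.3]
grip_width: 0.0202
grip_force: 25.0
```

Emit:
move_arm --moves "0.001 0 0.01 0 -0.0025 0 0; 0.001 0 0.01 0 -0.0025 0 0; 0.001 0 0.01 0 -0.0025 0 0"

```text
time: 12.75
position: [0.6032, 0.0962, 0.1822]
tool_rot: [0.974, 0.227, 0.004, -0.0]
ft_force: [-0.7, -0.1, -0.7]
grip_width: 0.0203
grip_force: 25.0
```

Emit:
move_arm --moves "0.001 0 0.008 0 -0.002 0 0; 0.001 0 0.008 0 -0.002 0 0; 0.001 0 0.008 0 -0.002 0 0"

```text
time: 13.05
position: [0.6033, 0.0963, 0.1815]
tool_rot: [0.974, 0.227, 0.003, 0.0]
ft_force: [-0.4, -0.6, -1.3]
grip_width: 0.0203
grip_force: 25.0
```

Emit:
move_arm --moves "0 0 0.006 0 -0.0015 0 0; 0 0 0.006 0 -0.0015 0 0; 0 0 0.006 0 -0.0015 0 0"

```text
time: 13.35
position: [0.6034, 0.0963, 0.1809]
tool_rot: [0.974, 0.227, 0.002, 0.0]
ft_force: [-0.6, -0.6, -0.6]
grip_width: 0.0202
grip_force: 25.0
```

```bash
python3 s.py
```

```text
13.35 [0.6034 0.0963 0.1809] [-0.64, -0.59, -0.59] [-0.032, 0.16, -0.061]
```

Emit:
move_arm --moves "0 0 0.005 0 -0.001 0 0; 0 0 0.005 0 -0.001 0 0; 0 0 0.005 0 -0.001 0 0"

```text
time: 13.65
position: [0.6034, 0.0963, 0.1807]
tool_rot: [0.974, 0.227, 0.001, 0.001]
ft_force: [-1.7, -0.4, 1.0]
grip_width: 0.0205
grip_force: 25.0
```

Emit:
move_arm --moves "0 0 0 0 0 0 0.5; 0 0 0 0 0 0 0.5; 0 0 0 0 0 0 0.5; 0 0 0 0 0 0 0.5; 0 0 0 0 0 0 0.5"

```text
time: 14.15
position: [0.6035, 0.0962, 0.1804]
tool_rot: [0.974, 0.227, 0.001, 0.001]
ft_force: [0.7, -0.6, 0.6]
grip_width: 0.0423
grip_force: 0.0
```

Emit:
move_arm --moves "0 0 -0.2 0 0 0 0.5; 0 0 -0.4 0 0 0 0.5; 0 0 -0.7 0 0 0 0.5; 0 0 -1 0 0 0 0.5; 0 0 -1 0 0 0 0.5; 0 0 -1 0 0 0 0.5"

```text
time: 14.75
position: [0.6033, 0.0963, 0.281]
tool_rot: [0.974, 0.227, 0.002, 0.001]
ft_force: [-0.2, -0.3, -0.2]
grip_width: 0.0435
grip_force: 0.0
```

```bash
python3 v.py z6.png 168 135
```

```text
14.75 [0.60328047 0.09630904 0.28096941] [9.73800879e-01 2.27395262e-01 1.66278795e-03 6.91646877e-04] [-0.20412611 -0.29155024 -0.21833188] [-0.04732337  0.00808156  0.05965694] 0.04348005008858069
```

View pics/z6.png

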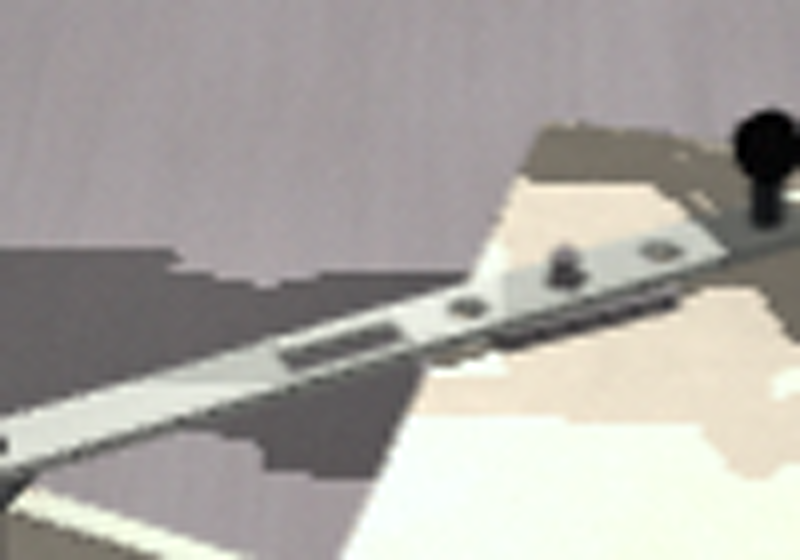

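The pin at (566,265) stands up through the middle hole, with empty holes at (467,307) and (661,250). The stay lies flat and the gripper is clear, so I'll hand in.

```bash
python3 -c "
from rig import robot
print(robot.hand_in())"
```

```text
the job is handed in; nothing more can be done
None
```

The stay's middle hole is over the pin and lies flat, with the door held wider open and the gripper clear; the job is handed in at about 15 s, and the only forces read were a few newtons.

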